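# Deepen the tile mould by three turns of its floor crank

### The arm

A 6-joint arm with a two-finger parallel gripper is mounted at the origin on the work surface. World frame = base frame: x ahead of the robot, y to its left, z up, the work surface at z = 0. Lengths are in m, angles in rad, forces in N, time in s.
With the tool pointing down it reaches from about 0.275 to 0.75 m from the base axis. Payload 10.2 kg.
Tool frame: the origin (TCP) lies midway between the tips of the shut fingers; the grasp point (between the pads) lies 19 mm behind it (env.hold_point_z is the distance from the TCP to the grasp point, in m); z points along the fingers, y is the line along which they close (so a half turn about z gives the same grasp; the last joint's range is limited). The gripper opens to 85 mm and grips with 20 to 120 N. Pads are 22 mm wide; open, the fingers measure 114 mm over their backs; the gripper's body (76 mm by 85 mm) begins 54 mm behind the grasp point. The pads swing forward as they close: fully open they stand 13 mm farther back than shut.
Start: joints at [-1.45, 0.313, 1.498, -0, 1.331, -0.223], TCP at [0.177, -0.494, 0.231] pointing down, gripper open.
Joint ranges: [-2.94, 2.94], [-0.97, 2.17], [0.19, 2.56], [-1.23, 4.37], [0.02, 3.11], [-2.88, 2.88]. Speed limits (rad/s): [2.39, 2.39, 3.01, 3.14, 3.14, 3.14].

### API

Orientations are given as a unit quaternion [x, y, z, w].
In Python, from bench import env, kinematics, monitor, eyes, job gives the robot as it stands. The module is installed in compiled form; this text tells all that it offers. Calls block until the motion is done:
- env.reach(position, orientation): joint-space move of the TCP to a pose.
- env.movel(position, velocity=0.15, frame=None, guard=None): straight line of the TCP; frame=None keeps the orientation; velocity is the mean speed in m/s. With guard (N) it stops when the force on the tool has changed by that much, and returns True; else False.
- env.set_joints(angles): joint-space move.
- env.release() and env.close_gripper(effort=None): open the fingers fully, or close them until they stop; effort is the grip in N (None keeps the last).
- env.hold(seconds).
- kinematics.ik(position, orientation): joint angles nearest the present ones, or None.
- monitor.sense(): the state.
- eyes.grab_frame(name): name is "side" or "top" or "wrist"; returns a dict with "frame" (400x640x3 uint8, red, green, blue), "mtx" (3x3 intrinsics, pixels), "view" (4x4, takes a point from world to camera coordinates). Camera axes: x right, y down, z forward; pixel columns grow to the right and rows downward; lengths in m; the calibration is good to about 2 mm. The wrist camera is an equidistant fisheye: a pixel r from the principal point sees the ray r / f radians off the axis. A picture is of the moment at which its call begins. There is no depth.
A pose or a line that the arm cannot do raises env.MotionError and nothing moves.
- job.hand_in(): hands the job in; it is judged then, once.
The state is a dict: "clock": time; "joints": joint angles; "qvel": joint speeds; "joint_efforts": joint torques, N m; "position": TCP position; "ee_rot": TCP orientation; "contact_force": force on the tool from outside, world axes, zero at the start; "ft_torque": the same for the moment, N m; "finger_gap": opening from 0.0 (shut) to 1.0 (fully open); "gripper_force": force on a finger pad.
Only numpy, scipy, OpenCV 4.12 (cv2) and the standard library are available. Lean on these libraries where they do the work, as an engineer would, in place of code of your own. Each camera call takes 0.05 s, during which the arm holds its last target. There are 200 camera calls.

### The job

The next tiles are thicker, so the floor of the steel tile mould must go down by exactly three turns of its screw. Swing the locking pawl out of the notched disc, wind the crank exactly three full turns clockwise as seen from above (nothing shows the count, and the notch comes round once in every turn), then swing the pawl fully home into the notch again. Leave the tools, jars, bowl and tile around the machine where they are.

Things in the scene. Friction and masses are not known exactly. Their poses are not given: they have to be found in the camera images.
- machine: grey-painted mould stand. Fixed; origin on the crank's axis at bench height, z up. In its own axes the steel mould frame (300 mm square, lugs at its corners, top 140 mm above the bench) is centred at (20, 315) mm, and a cross-shaft casing joins it to the column under the crank.
- gear_head: grey round flange, 132 mm across, on the column; carries crank, disc and pawl. Fixed, set at another angle in each run. Origin on the crank's vertical axis, 90 mm above the bench, z up. In its own axes the pawl's pivot is at (-75, -50) mm, the pawl's post, when home, at (80, -66), the parked grip at (-49.5, 49.5).
- crank_axis (a point): point on the crank's vertical axis, 180 mm above the bench. The hub's nut ends 170 mm above the bench. Within 130 mm of this axis nothing but the grip stands higher than that.
- crank_grip (a point): centre of the black grip that stands on the end of the dark steel crank arm: an upright cylinder 28 mm across and 66 mm high, from 165 to 231 mm above the bench, 70 mm from the axis. Its sleeve spins freely on its pin, so it can be pushed round, or held with the hand kept at one angle. The arm under it, 28 mm wide there, has its top 162 mm above the bench.
- crank (a joint): angle wound since the start, rad: 0 at the start, counting on over many turns, growing clockwise seen from above; three turns are 18.85. Friction 0.18 N m (about 3 N at the grip); it stays where it is left. With the pawl home it is locked, but for about 0.04 rad of play. Each turn lowers the aluminium mould floor by 3 mm.
- pawl_pivot (a point): on the pawl's vertical pivot pin, 114.5 mm above the bench. The flat steel pawl (16 mm wide, 104.5 to 114.5 mm above the bench) runs from here past the edge of the notched disc (100 mm across) to the post; half-way along, a round nose 14 mm across points inward and sits in the disc's V notch. The pivot's bolt ends 121 mm above the bench.
- pawl_post (a point): finger post at the pawl's free end: upright pin 16 mm across with a black cap 20 mm across, from 114.5 to 152.5 mm above the bench; this point is on its axis, 133.5 mm above the bench, 156 mm from the pivot. Pushed away from the crank's axis it opens the pawl, pushed towards it it closes the pawl.
- pawl (a joint): swing of the pawl, rad: 0 fully home in the notch (as at the start), growing as the post swings outward (clockwise seen from above) to a stop at 0.55; clear of the disc from about 0.27. Stays where it is left (1.5 N at the post). With the crank within 0.15 rad of a whole turn, up to 10 N at the post presses the nose home and turns the crank true; else it stops on the rim.
- jar_tall: closed amber pigment jar with steel cap, 62 mm across, 105 mm high, standing in front of the cross-shaft; origin at the centre of its underside. To be left where it is.
- jar_low: closed clear pigment jar, 72 mm across, 75 mm high; origin at the centre of its underside. To be left where it is.
- petal_bowl: white bowl of dried petals, 96 mm across, 40 mm high; origin at the centre of its underside. To be left where it is.
- dust_brush: flat hand brush with wooden handle, about 200 mm long and 20 mm high, lying on the bench; origin underneath it. To be left where it is.
- mallet: rubber-headed hammer, 210 mm long and under 40 mm high, lying on the bench; origin underneath it. To be left where it is.
- trowel: pointed steel trowel with wooden handle 285 mm long and 40 mm high, lying on the bench beyond the crank, blade to its +x; origin at the heel of the blade, underneath. To be left where it is.
- sample_tile: grey cement tile 100 x 100 x 14 mm lying on the bench; origin at the centre of its underside. To be left where it is.

How it is judged:
By the outcome, as a careful person would: the job done as asked, in the order asked, and still so for the second after the job is handed in, with the robot touching nothing.
It also fails if it takes over 72 s, if anything falls off the work surface, if the arm or the gripper's body presses on something with over 40 N, if the wrist force passes 120 N, or if a joint passes its speed limit or range.

## Working session

There is one attempt and no reset: what is moved stays moved. The work goes in short steps, each a Python script; the robot and the scene stay as the last script left them, time stands still between calls to the robot, and variables do not carry over. Pictures are saved under pics/ and viewed, at most 10 in all, crops included, and the job is handed in when it is done.

```bash
mkdir -p pics; python3 - <<'E'
from bench import env, monitor, eyes
import cv2, numpy as np
np.set_printoptions(precision=4,suppress=True)
for n in ["top","side"]:
    d=eyes.grab_frame(n); cv2.imwrite(f"pics/{n}0.png",d["frame"][:,:,::-1]); print(n,d["mtx"],d["view"])
s=monitor.sense(); print(s["clock"],s["position"],s["ee_rot"],env.hold_point_z)
E
```

```text
top [[407.0472   0.     323.1879]
 [  0.     407.0472 199.1745]
 [  0.       0.       1.    ]] [[ 0.0052 -1.      0.0054 -0.1722]
 [-0.9928 -0.0058 -0.1193  0.5541]
 [ 0.1194 -0.0047 -0.9928  1.0375]
 [ 0.      0.      0.      1.    ]]
side [[424.4419   0.     312.6151]
 [  0.     424.4419 202.1239]
 [  0.       0.       1.    ]] [[-0.9847 -0.1733 -0.0186  0.4881]
 [-0.0868  0.5801 -0.8099  0.2676]
 [ 0.1511 -0.7959 -0.5862  0.8456]
 [ 0.      0.      0.      1.    ]]
0.1 [ 0.1769 -0.4941  0.2308] [ 0.9853  0.1711  0.     -0.0006] 0.0187
```

View pics/top0.png

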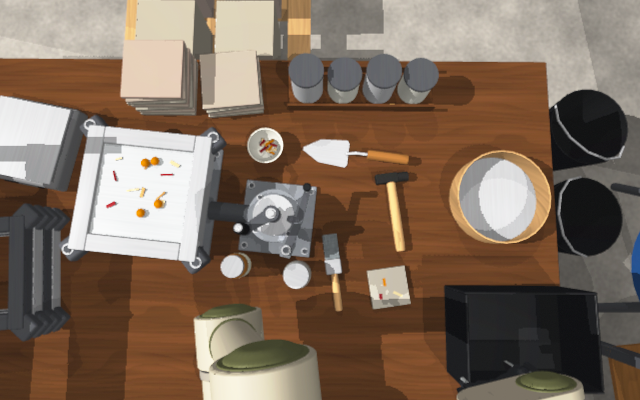

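View pics/side0.png

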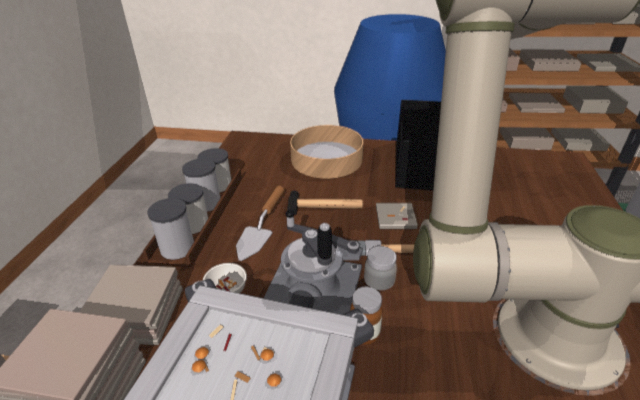

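The top view shows the crank hub near (271,212), a black grip at about (241,228), and dark dots near (307,187) and (287,250). The side view shows the grip at about (325,240). I'll enlarge both.

```bash
python3 - <<'E'
import cv2, numpy as np
a=cv2.imread("pics/top0.png")[160:290,205:335]; b=cv2.imread("pics/side0.png")[200:330,250:410]
r=lambda i,s:cv2.resize(i,None,fx=s,fy=s,interpolation=cv2.INTER_CUBIC)
A=r(a,2.75);B=r(b,2.75)
cv2.imwrite("pics/crop0.png",np.hstack([A,B])); print(A.shape,B.shape)
E
```

```text
(358, 358, 3) (358, 440, 3)
```

View pics/crop0.png

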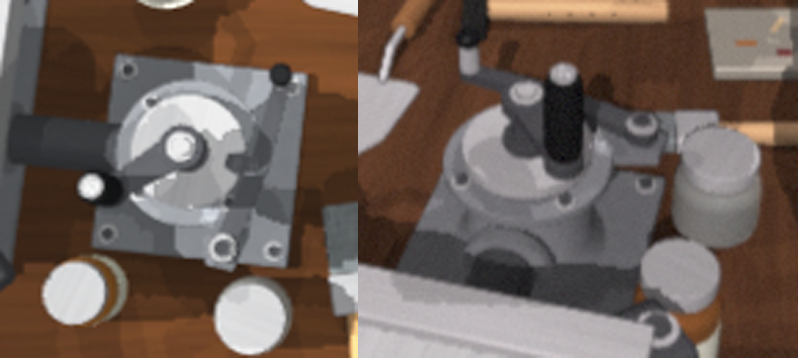

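The crop (scale 2.75) gives these full-image pixels:

| Point | Top view | Side view |
|---|---|---|
| Nut | (270.8, 213.5) | (310.7, 233.8) |
| Grip top | (238.5, 227.6) | (324.5, 226.5) |
| Post cap | (306.8, 186.9) | (290, 213.8) |
| Pivot bolt | (285.7, 250.2) | (353.3, 245) |

Next I triangulate these and compare with the given geometry.

```bash
cat > h.py <<'E'
import numpy as np
from scipy.spatial.transform import Rotation as R
np.set_printoptions(precision=4,suppress=True)
def ray(d,p):
    V=d["view"];r=np.linalg.inv(d["mtx"])@[p[0],p[1],1.];return -V[:3,:3].T@V[:3,3],V[:3,:3].T@r
def plane(d,p,z):
    o,r=ray(d,p);return o+r*(z-o[2])/r[2]
E
python3 - <<'E'
from h import *; from bench import eyes
t=eyes.grab_frame("top");s=eyes.grab_frame("side")
P=dict(nut=((270.8,213.5),(310.7,233.8),.170),grip=((238.5,227.6),(324.5,226.5),.231),post=((306.8,186.9),(290,213.8),.1525),piv=((285.7,250.2),(353.3,245),.121))
W={}
for k,(a,b,z) in P.items():
    (o1,r1),(o2,r2)=ray(t,a),ray(s,b)
    A=np.stack([r1,-r2],1);l=np.linalg.lstsq(A,o2-o1,rcond=None)[0];p1,p2=o1+l[0]*r1,o2+l[1]*r2
    W[k]=(plane(t,a,z)+plane(s,b,z))[:2]/2
    print(k,"top",plane(t,a,z)[:2],"side",plane(s,b,z)[:2],"tri",(p1+p2)/2,np.linalg.norm(p1-p2))
# rigid fit of head frame
L=np.array([[0,0],[-.0495,.0495],[.080,-.066],[-.075,-.050]]);Q=np.array([W[k] for k in("nut","grip","post","piv")])
l=(L-L.mean(0))@[1,1j];q=(Q-Q.mean(0))@[1,1j];m=np.vdot(l,q);th=np.angle(m)
print("scale",abs(m)/np.vdot(l,l).real,"yaw",th)
c,s_=np.cos(th),np.sin(th);Rm=np.array([[c,-s_],[s_,c]]);o=Q.mean(0)-Rm@L.mean(0);print("axis",o,"fit",L@Rm.T+o,"res",L@Rm.T+o-Q)
E
```

```text
nut top [ 0.505  -0.0491] side [ 0.5032 -0.039 ] tri [ 0.5054 -0.0482  0.1621] 0.0006220139647489423
grip top [0.4695 0.0112] side [0.4679 0.0078] tri [0.4684 0.0106 0.2333] 0.0019049638651378296
post top [ 0.5695 -0.13  ] side [ 0.5645 -0.1196] tri [ 0.569  -0.13    0.1444] 0.003483575110565977
piv top [ 0.4218 -0.0803] side [ 0.4191 -0.0736] tri [ 0.4206 -0.0798  0.1154] 0.0023090836228723552
scale 0.9726576032217937 yaw -0.2177358538468199
axis [ 0.5045 -0.0452] fit [[ 0.5045 -0.0452]
 [ 0.4669  0.0138]
 [ 0.5684 -0.127 ]
 [ 0.4205 -0.0779]] res [[ 0.0004 -0.0012]
 [-0.0018  0.0043]
 [ 0.0014 -0.0021]
 [ 0.0001 -0.0009]]
```

The top view alone matches every given distance: grip 70.0 mm, post 103.5 mm, pivot to post 156 mm. The head yaw comes out at about -0.22. I'll move above the post and check with the wrist camera.

```bash
cat >> h.py <<'E'
AX=np.array([.505,-.0487]);YAW=-.221
_R=lambda a:np.array([[np.cos(a),-np.sin(a)],[np.sin(a),np.cos(a)]])
loc=lambda x,y:AX+_R(YAW)@[x,y]
PIV,POST,GRIP=loc(-.075,-.05),loc(.08,-.066),loc(-.0495,.0495)
down=lambda yaw:[np.cos(yaw/2),np.sin(yaw/2),0,0]
PY=YAW-.103
def postat(a): return PIV+_R(-a)@(POST-PIV)
def fish(d,w):
    c=d["view"][:3,:3]@np.asarray(w,float)+d["view"][:3,3];t=np.arctan2(np.hypot(c[0],c[1]),c[2]);f=d["mtx"][0,0]
    return d["mtx"][:2,2]+f*t*c[:2]/np.hypot(c[0],c[1])
def fishplane(d,p,z):
    f=d["mtx"][0,0];u=np.array(p)-d["mtx"][:2,2];r=np.linalg.norm(u);t=r/f
    v=np.r_[u/r*np.sin(t),np.cos(t)];V=d["view"];o=-V[:3,:3].T@V[:3,3];w=V[:3,:3].T@v
    return o+w*(z-o[2])/w[2]
E
python3 - <<'E'
from h import *; from bench import env,monitor,eyes; import cv2
print(PIV,POST,GRIP)
env.reach([*POST,.26],down(PY))
d=eyes.grab_frame("wrist");im=d["frame"][:,:,::-1].copy();cv2.imwrite("pics/w1raw.png",im)
for n,w in dict(post=[*POST,.1525],nut=[*AX,.17],piv=[*PIV,.121],grip=[*GRIP,.231]).items():
    p=fish(d,w);print(n,p);cv2.drawMarker(im,tuple(int(round(v)) for v in p),(0,0,255),0,8,1)
cv2.imwrite("pics/w1.png",im)
s=monitor.sense();print(s["clock"],s["joints"],s["position"],s["contact_force"],s["finger_gap"])
E
```

```text
[ 0.4209 -0.081 ] [ 0.5686 -0.1306] [0.4676 0.0104]
post [318.7552 200.9145]
nut [255.7605 297.7188]
piv [319.2709 324.6091]
grip [202.259 381.516]
2.1833 [-0.4279  0.4265  1.2626 -0.0001  1.4526  1.4679] [ 0.5684 -0.1314  0.2599] [ 0.6909 -0.2999 -0.6751] 1.0021787015285775
```

View pics/w1.png

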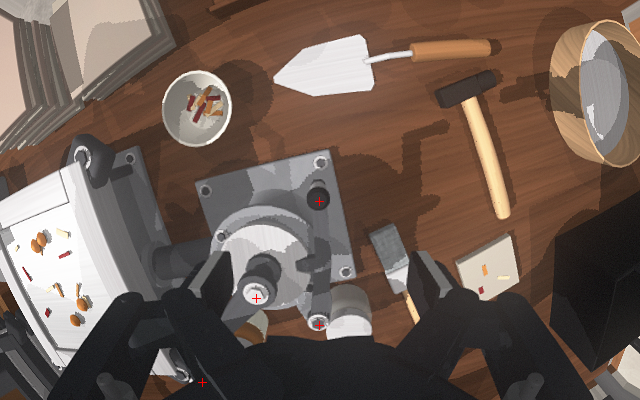

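The predicted marks fall on the post cap (318,200), nut (255,295) and pivot (319,323), within 2-3 mm. Next I grip the post and swing the pawl open.

```bash
python3 - <<'E'
from h import *; from bench import env,monitor,eyes; import cv2
print(env.movel([*POST,.128],velocity=.12,guard=12))
env.close_gripper(effort=20)
s=monitor.sense();print(s["clock"],s["position"],s["contact_force"],s["finger_gap"],s["gripper_force"])
for a in (.1,.2,.32,.43):
    env.movel([*postat(a),.128],velocity=.1);s=monitor.sense();print(a,s["position"],s["contact_force"],s["finger_gap"])
env.release();env.movel([*postat(.43),.262],velocity=.2)
d=eyes.grab_frame("top");cv2.imwrite("pics/t2.png",cv2.resize(d["frame"][130:300,190:390,::-1],None,fx=2,fy=2))
s=monitor.sense();print(s["clock"],s["position"],s["contact_force"])
E
```

```text
False
4.0583 [ 0.5686 -0.1306  0.1282] [-0.4936  0.3024  2.6145] 0.21694666216937417 19.50652750732843
0.1 [ 0.5631 -0.1457  0.1282] [ 2.3589 -0.79    0.8645] 0.21164930508130764
0.2 [ 0.556  -0.1592  0.1282] [ 1.6983 -1.0759  1.2174] 0.218828941430232
0.32 [ 0.5454 -0.1745  0.1281] [0.5466 0.0761 3.491 ] 0.21945248527683717
0.43 [ 0.5344 -0.1877  0.128 ] [ 0.5774 -0.3277  3.4751] 0.21748331988226746
6.8583 [ 0.534  -0.1875  0.2605] [-0.2408  0.5474 -0.9825]
```

```bash
python3 - <<'E'
from h import *
from bench import kinematics
# crank circle ik check at fixed yaw
for yaw in (0.344,-.32,-.32+np.pi/2,.8):
    q=[kinematics.ik([*(AX+.07*np.array([np.cos(t),np.sin(t)])),.182],down(yaw)) for t in np.arange(0,6.3,.5)]
    print(yaw, all(x is not None for x in q), q[0] is not None and (np.min(q,0),np.max(q,0)))
E
```

```text
0.344 True (array([-0.4677,  0.1695,  1.4073, -0.    ,  1.1539,  0.7591]), array([-0.1885,  0.4668,  1.8182, -0.    ,  1.2675,  1.0383]))
-0.32 True (array([-0.4677,  0.1695,  1.4073, -0.    ,  1.1539,  1.4231]), array([-0.1885,  0.4668,  1.8182, -0.    ,  1.2675,  1.7023]))
1.2507963267948965 True (array([-0.4677,  0.1695,  1.4073, -0.    ,  1.1539, -0.1477]), array([-0.1885,  0.4668,  1.8182, -0.    ,  1.2675,  0.1315]))
0.8 True (array([-0.4677,  0.1695,  1.4073, -0.    ,  1.1539,  0.3031]), array([-0.1885,  0.4668,  1.8182, -0.    ,  1.2675,  0.5823]))
```

The pawl swung open with low forces, and the gap of about 19 mm fits the cap. Next I grip the crank grip and wind a first part turn, watching the forces.

```bash
cat >> h.py <<'E'
GA=2.3562+YAW; CY=GA-np.pi
def crank(a,ax=AX,r=.07): return [*(ax+r*np.array([np.cos(GA-a),np.sin(GA-a)])),.182]
E
python3 - <<'E'
from h import *; from bench import env,monitor,eyes; import cv2
env.movel([*AX,.30],velocity=.25)
env.reach([*GRIP,.275],down(CY))
d=eyes.grab_frame("wrist");cv2.imwrite("pics/w3.png",d["frame"][:,:,::-1])
print(env.movel([*GRIP,.182],velocity=.12,guard=12))
env.close_gripper(effort=20)
s=monitor.sense();print(s["clock"],s["position"],s["contact_force"],s["ft_torque"],s["finger_gap"])
for a in np.radians(np.arange(15,91,15)):
    env.movel(crank(a),velocity=.12);s=monitor.sense()
    e=np.array([np.cos(GA-a),np.sin(GA-a)]);f=s["contact_force"][:2]
    print(round(a,3),s["clock"],"rad",f@e,"tan cw",f@[e[1],-e[0]],s["contact_force"][2],s["finger_gap"])
d=eyes.grab_frame("top");cv2.imwrite("pics/t3.png",cv2.resize(d["frame"][130:300,190:390,::-1],None,fx=3,fy=3))
E
```

```text
False
9.9083 [0.4678 0.0105 0.1824] [0.6901 1.3459 3.6363] [ 0.1616 -0.0793  0.0536] 0.31439619076279846
0.262 10.2083 rad 2.3620688084956147 tan cw 2.6570332481965426 5.4358561354051105 0.31825511502829945
0.524 10.5083 rad 3.6740975428068343 tan cw 2.69556833815487 5.077060593656192 0.3175614637002725
0.785 10.8083 rad 6.196522570321907 tan cw 3.2820317344573637 4.878242099021418 0.318217525203341
1.047 11.1083 rad 7.129614803787124 tan cw 3.046978409002749 4.043998909827401 0.31903842310241837
1.309 11.4083 rad 8.591491625069466 tan cw 3.5458411448183447 3.0185914866190715 0.31976445381435603
1.571 11.7083 rad 8.652273562412605 tan cw 2.878487430123694 0.7478990073146088 0.31428563426053485
```

View pics/t3.png

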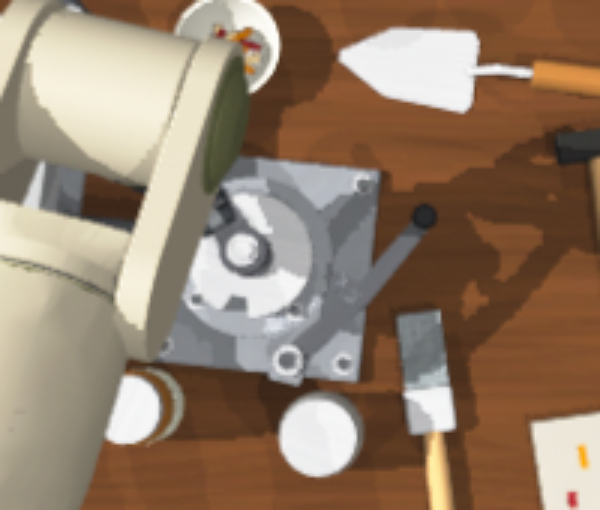

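The notch, now at (235,303) in this crop, has moved from right to bottom, so the crank has turned 90° clockwise. The pawl is clear, with its post at (424,216), and forces are small. I'll wind the remaining 990°, adapting the centre from the radial force.

```bash
python3 - <<'E'
from h import *; from bench import env,monitor,eyes; import cv2
for k in range(105,1081,15):
    a=np.radians(k);env.movel(crank(a),velocity=.12);s=monitor.sense()
    e=np.array([np.cos(GA-a),np.sin(GA-a)]);f=s["contact_force"][:2]
    if k%45==0: print(k,round(s["clock"],2),"rad %.1f tan %.1f z %.1f gap %.3f"%(f@e,f@[e[1],-e[0]],s["contact_force"][2],s["finger_gap"]))
    if np.linalg.norm(f)>30 or s["finger_gap"]<.28: print("STOP",k,f,s["finger_gap"]);break
print(s["position"])
E
```

```text
135 12.66 rad 6.4 tan 2.8 z 2.4 gap 0.318
180 13.56 rad 3.6 tan 3.3 z 6.0 gap 0.319
225 14.46 rad 0.3 tan 2.7 z 8.0 gap 0.316
270 15.36 rad -4.2 tan 2.5 z 6.0 gap 0.314
315 16.26 rad -5.8 tan 2.6 z 3.9 gap 0.315
360 17.16 rad -4.4 tan 3.7 z 4.8 gap 0.320
405 18.06 rad 1.6 tan 2.7 z 7.6 gap 0.319
450 18.96 rad 5.4 tan 3.1 z 5.3 gap 0.316
495 19.86 rad 5.6 tan 3.3 z 3.4 gap 0.321
540 20.76 rad 4.1 tan 2.8 z 7.0 gap 0.319
585 21.66 rad -0.2 tan 3.1 z 8.2 gap 0.317
630 22.56 rad -6.3 tan 2.0 z 7.4 gap 0.314
675 23.46 rad -7.2 tan 2.8 z 4.4 gap 0.320
720 24.36 rad -4.3 tan 3.2 z 6.2 gap 0.317
765 25.26 rad 1.7 tan 2.4 z 6.8 gap 0.319
810 26.16 rad 6.5 tan 2.8 z 5.8 gap 0.318
855 27.06 rad 7.1 tan 2.9 z 4.8 gap 0.317
900 27.96 rad 4.7 tan 3.1 z 6.4 gap 0.313
945 28.86 rad -1.1 tan 2.0 z 8.5 gap 0.317
990 29.76 rad -6.3 tan 1.7 z 7.6 gap 0.318
1035 30.66 rad -8.6 tan 2.7 z 3.3 gap 0.320
1080 31.56 rad -4.0 tan 2.4 z 5.8 gap 0.318
[0.4681 0.0108 0.1823]
```

Three turns are done, and the hand is back within 0.5 mm of its start position. Now I release, lift, grip the post and swing the pawl home.

```bash
python3 - <<'E'
from h import *; from bench import env,monitor,eyes; import cv2
env.release();env.movel([*GRIP,.29],velocity=.15)
d=eyes.grab_frame("wrist");cv2.imwrite("pics/w4.png",d["frame"][:,:,::-1])
env.movel([*AX,.30],velocity=.2)
env.reach([*postat(.43),.27],down(PY))
print(env.movel([*postat(.43),.128],velocity=.12,guard=12)); env.close_gripper(effort=20)
s0=monitor.sense();print(s0["clock"],s0["position"],s0["contact_force"],s0["finger_gap"])
for a in (.33,.22,.15,.1,.06,.03,0,-.01,-.02,-.03):
    g=env.movel([*postat(a),.128],velocity=.06,guard=14);s=monitor.sense()
    v=s["position"][:2]-PIV;sw=PY-np.arctan2(v[1],v[0]);n=_R(np.pi/2)@v/np.linalg.norm(v)
    print(a,g,"swing %.4f"%sw,"closing res %.1f"%(-(s["contact_force"][:2]@n)),s["finger_gap"])
    if g: break
print(s["clock"])
d=eyes.grab_frame("top");cv2.imwrite("pics/t5.png",cv2.resize(d["frame"][130:300,190:390,::-1],None,fx=3,fy=3))
E
```

```text
False
36.4 [ 0.5345 -0.1877  0.1281] [-1.0404 -0.0648  1.1242] 0.21253695945762846Traceback (most recent call last):
  File "<stdin>", line 10, in <module>
NameError: name '_R' is not defined. Did you mean: 'R'?
```

```bash
python3 - <<'E'
from h import *; from h import _R; from bench import env,monitor,eyes; import cv2
for a in (.22,.15,.1,.06,.03,0,-.01,-.02,-.03):
    g=env.movel([*postat(a),.128],velocity=.06,guard=14);s=monitor.sense()
    v=s["position"][:2]-PIV;sw=PY-np.arctan2(v[1],v[0]);n=_R(np.pi/2)@v/np.linalg.norm(v)
    print(a,g,"swing %.4f"%sw,"closing res %.1f"%(-(s["contact_force"][:2]@n)),s["finger_gap"],s["clock"])
    if g or -(s["contact_force"][:2]@n)>12: break
E
```

```text
0.22 False swing 0.2182 closing res -0.4 0.21446351705008992 37.2417
0.15 False swing 0.1492 closing res -0.8 0.22033031790324478 37.575
0.1 False swing 0.1000 closing res 0.6 0.2184205300324947 37.8583
0.06 False swing 0.0592 closing res -0.9 0.21829850331456324 38.1083
0.03 False swing 0.0287 closing res 0.1 0.2109577889762826 38.3583
0 False swing -0.0017 closing res -0.2 0.2207988775666986 38.6083
-0.01 False swing -0.0068 closing res 3.7 0.21139533995086113 38.8583
-0.02 False swing -0.0076 closing res 10.5 0.21438659774786234 39.1083
-0.03 False swing -0.0084 closing res 18.8 0.21764901368153067 39.3583
```

The nose meets a firm stop at about -0.007 in my calibration, so the pawl is home. I'll release, retreat and check.

```bash
python3 - <<'E'
from h import *; from bench import env,monitor,eyes; import cv2
env.movel([*postat(-.008),.128],velocity=.06)
env.release();env.movel([*postat(-.008),.27],velocity=.15)
env.reach([.177,-.494,.25],[0.9853,0.1711,0,0])
d=eyes.grab_frame("top");a=d["frame"][160:290,205:335,::-1];b=cv2.imread("pics/top0.png")[160:290,205:335]
cv2.imwrite("pics/cmp.png",cv2.resize(np.hstack([b,a]),None,fx=3,fy=3,interpolation=cv2.INTER_CUBIC))
s=monitor.sense();print(s["clock"],s["contact_force"],s["finger_gap"])
E
```

```text
43.35 [0.0426 0.6738 1.4082] 1.0039031097285784
```

View pics/cmp.png

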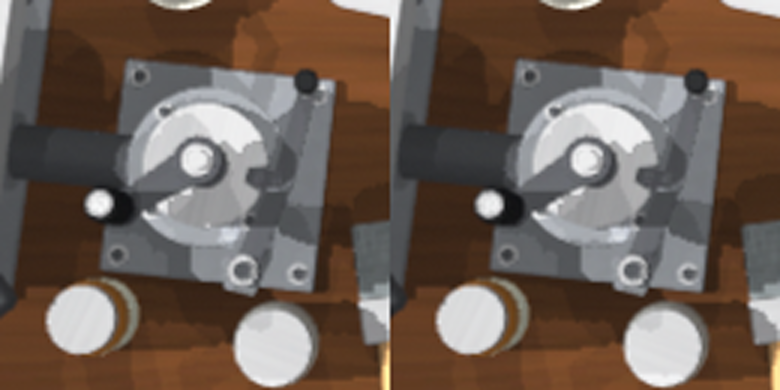

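Before and after look the same: post at (306,81) against (696,81) with the 390 px offset, grip and jars unmoved, and the nose in its notch.

```bash
python3 -c "
from bench import job; print(job.hand_in())"
```

```text
the job is handed in; nothing more can be done
None
```

I swung the pawl out, wound the crank three full turns clockwise, pressed the pawl home against its stop, and handed the job in at about 43 s with the jars unmoved in the before/after picture; I saw no contact with the other things but did not compare them.

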